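# Draw a mailing tube out of a half-covered tote and hold it over the scanner

### The job

Take the cardboard mailing tube out of the blue tote: the opening between the two grey end covers is shorter than the tube, so slide and tilt it and draw it out with one end first. Then finish while still holding the tube in the gripper, level and lined up along the red line of the black scanner, centred over the scanner's glass with its middle about 9 cm above the glass, touching neither scanner nor anything else. Leave the other loose things on the bench where they are.

Things in the scene. Friction and masses are not known exactly. Their poses are not given: they have to be found in the camera images.
- tote: Blue plastic tote fixed to the bench, 350 x 170 x 70 mm outside, inside 340 (x) by 160 mm (y), floor 4 mm and walls 5 mm thick. Origin: centre of its underside on the bench; x along its length, z up. It lies left or right of the robot's centre line, its length within 0.3 rad of world y. Two fixed grey end covers lie over its two ends (see point tote_opening).
- tote_opening (a point): Centre of the opening in the tote's top, 70 mm above the bench, axes as the tote's. The opening is 220 mm long (x) and 160 mm wide (y). The end covers run from its edges (x = +110 and -110 mm) to the end walls; they are 4 mm thick, tops level with the rim at 70 mm, undersides 66 mm above the bench.
- tube: Brown cardboard mailing tube, stiff, a closed cylinder 32 mm in diameter and 260 mm long, about 100 to 200 g, centre of mass at its middle. Origin: its middle, on its axis; x along its axis towards the red cap (it may roll about x). It lies loose on the tote's floor, nearly along the tote and near its middle, with both ends under the end covers.
- tube_red_end (a point): Centre of the tube's end face with the red cap, 130 mm from the middle.
- tube_white_end (a point): Centre of the tube's end face with the white cap, 130 mm from the middle; a white paper label is wrapped round the tube near this end.
- scanner: Black flat counter scanner fixed to the bench, 190 x 130 x 46 mm. Origin: centre of its underside on the bench; x along its length and along the red line on its glass, z up. It stands on the other side of the robot's centre line from the tote.
- scanner_glass (a point): Centre of the scanner's glass, on its upper face 46 mm above the bench.
- tape_roll: Bystander: roll of yellow tape lying flat, 90 mm across, 48 mm high. Origin: centre of its underside.
- carton: Bystander: small cardboard carton 90 x 130 x 70 mm. Origin: centre of its underside.
- booklets: Bystander: stack of white booklets 140 x 100 x 42 mm. Origin: centre of its underside.
- cup: Bystander: white mug 76 mm across, 95 mm high. Origin: centre of its underside.
- stamp: Bystander: hand stamp, wooden base 55 x 110 mm, black knob, 88 mm high. Origin: centre of its underside.
- glue: Bystander: white glue bottle 48 mm across, 130 mm high. Origin: centre of its underside.
Things that resemble listed ones, but are neither listed nor needed, are in the scene too. Leave any green or purple look-alike of the scanner alone.

How it is judged:
By the outcome, as a careful person would: the job done as asked, in the order asked, and still so for the second after the job is handed in, while the arm keeps its last pose, push and grip.
It also fails if it takes over 51 s, if anything falls off the work surface, if the arm or the gripper's body presses on something with over 40 N, if the wrist force passes 120 N, or if a joint passes its speed limit or range.

### The arm

A 6-joint arm with a two-finger parallel gripper is mounted at the origin on the work surface. World frame = base frame: x ahead of the robot, y to its left, z up, the work surface at z = 0. Lengths are in mm, angles in degrees, forces in N, time in s.
With the tool pointing down it reaches from about 350 to 850 mm from the base axis. Payload 8.1 kg.
Tool frame: the origin (TCP) lies at the very end of the fingers, on their centre line; the grasp point (between the pads) lies 19 mm behind it (r.grip_depth is the distance from the TCP to the grasp point, in mm); y points along the fingers, z is the direction in which the jaws open and shut, and the axes are right-handed (so a half turn about y gives the same grasp; the last joint's range is limited). The gripper opens to 85 mm and grips with 20 to 120 N. Pads are 22 mm wide; open, the fingers measure 114 mm over their backs; the gripper's body (76 mm by 85 mm) begins 54 mm behind the grasp point. The pads swing forward as they close: fully open they stand 13 mm farther back than shut.
Start: joints at [-71.815, 7.471, 85.268, -0, 87.261, -4.893], TCP at [235.217, -551.977, 231.292] pointing down, gripper open.
Joint ranges: [-169.43, 169.43], [-51.17, 129.36], [1.28, 143.12], [-76.62, 256.62], [0, 156.53], [-152.29, 152.29]. Speed limits (degrees/s): [136.94, 136.94, 159.86, 180, 180, 180].

### API

Orientations are given as [roll, pitch, yaw] about the fixed x, y, z axes, in that order (R = Rz(yaw) Ry(pitch) Rx(roll)).
In Python, from bench import readout, eyes, r gives the robot as it stands. The module is installed in compiled form; this text tells all that it offers.
- The arm moves only by the tool move_arm, never from a script. Its argument "motion" is text: rows parted by semicolons, each of 6 numbers parted by spaces: the shift along the world's x, y, z in cm, then the turn, a rotation vector about the world's x, y, z in degrees. A call has 1 to 10 rows; each row is the pose to reach, as a shift and turn from the pose commanded when the call began; what a row does not reach only later rows make up. A row lasts 1/12 s, in which the tool goes at most 41.7 mm and 7.16 degrees, less where a joint would pass 70% of its speed; a pose out of reach is approached as far as the arm can. A call with a gripper value outside its range is refused whole. "fingers" is the finger opening in cm, from 0 to 8.54, set as the call begins (left out, the last holds). The fingers move at their own pace and stop on an object; "squeeze" is the grip in N (left out, the last holds). Time passes only in rows, so rows that repeat a pose let the fingers close. It gives the time, the measured TCP pose, the force and the opening at its end, in the units of the state.
- readout.sense(): the state, without advancing time (a new reading comes with each control period).
- eyes.snapshot(name): name is "scene" or "top" or "wrist"; returns a dict with "image" (420x560x3 uint8, blue, green, red), "fx", "fy", "cx", "cy" (pixels), "dist_coeffs" ([k1, k2, p1, p2, k3] as OpenCV has them; the pictures are not rectified), "world_to_cam" (4x4, takes a point from world to camera coordinates). Camera axes: x right, y down, z forward; pixel columns grow to the right and rows downward; lengths in mm; the calibration is good to about 2 mm. A picture is of the moment at which its call begins. There is no depth.
- r.hand_in(): hands the job in, once; it reports no verdict.
The state is a dict: "time": time; "joint_pos": joint angles; "qd": joint speeds; "joint_efforts": joint torques, N m; "tool_pos": TCP position; "tcp_rot": TCP orientation; "ft_force": force on the tool from outside, world axes, zero at the start; "wrist_torque": the same for the moment, N m; "finger_gap": finger opening in mm.
Only numpy, scipy, OpenCV 4.12 (cv2) and the standard library are available. Lean on these libraries where they do the work, as an engineer would, in place of code of your own. Each camera call takes 0.05 s, during which the arm holds its last target. There are 200 camera calls.

## Working session

There is one attempt and no reset: what is moved stays moved. The work goes in short steps, Python scripts to look and compute and a tool call to move; the robot and the scene stay as the last step left them, time stands still between calls to the robot, and variables do not carry over. Pictures are saved under pics/ and viewed, about 8 in all and at most 12, crops included, and the job is handed in when it is done.

Besides the shell and the picture viewer there is one more tool, called after ">>>" as name(argument=value, ...), one argument or row to a line, values as JSON. move_arm: Moves the arm, as the interface text tells. Its arguments: {"type":"object","properties":{"motion":{"type":"string"},"fingers":{"type":"number"},"squeeze":{"type":"number"}},"required":["motion"]}

```bash
mkdir -p pics; cat > h.py <<'E'
import numpy as np, cv2
from bench import readout, eyes, r
def snap(n,f):
    s=eyes.snapshot(n); cv2.imwrite(f'pics/{f}.png',s['image']); np.save(f'pics/{f}.npy',s,allow_pickle=True); return s
def load(f): return np.load(f'pics/{f}.npy',allow_pickle=True).item()
def K(s): return np.array([[s['fx'],0,s['cx']],[0,s['fy'],s['cy']],[0,0,1.]]),np.array(s['dist_coeffs'],float)
def ray(s,px):
    k,d=K(s); u=cv2.undistortPoints(np.array(px,float).reshape(-1,1,2),k,d).reshape(-1,2)
    W=np.array(s['world_to_cam']); R,t=W[:3,:3],W[:3,3]
    return -R.T@t,np.c_[u,np.ones(len(u))]@R
def at(s,px,z):
    c,v=ray(s,px); return c+v*((z-c[2])/v[:,2])[:,None]
def proj(s,P):
    k,d=K(s); W=np.array(s['world_to_cam'])
    return cv2.projectPoints(np.array(P,float).reshape(-1,1,3),cv2.Rodrigues(W[:3,:3])[0],W[:3,3],k,d)[0].reshape(-1,2)
E
python3 - <<'E'
from h import *
a=snap('top','top0');b=snap('scene','scene0')
print(readout.sense())
E
```

```text
{'time': 0.1, 'joint_pos': array([-7.18170468e+01,  7.51048228e+00,  8.53244787e+01,  1.01205860e-03,
        8.72605853e+01, -4.89384321e+00]), 'qd': array([-0.08186946, -0.12344103, -0.12897025, -0.04024744,  0.04681773,
       -0.00040829]), 'joint_efforts': array([ 2.05610922e-03, -5.70951605e+01, -5.01940906e+01, -7.81453400e-05,
        8.20917747e-03, -8.99954466e-05]), 'tool_pos': array([ 235.04195856, -551.50596725,  230.33864457]), 'tcp_rot': array([-9.00951117e+01,  9.15816779e-03, -1.56923260e+02]), 'ft_force': array([ 0.93677792, -0.18453295, -0.02539923]), 'wrist_torque': array([-0.04981683, -0.01361468, -0.038491  ]), 'finger_gap': 85.73052052597305}
```

View pics/top0.png

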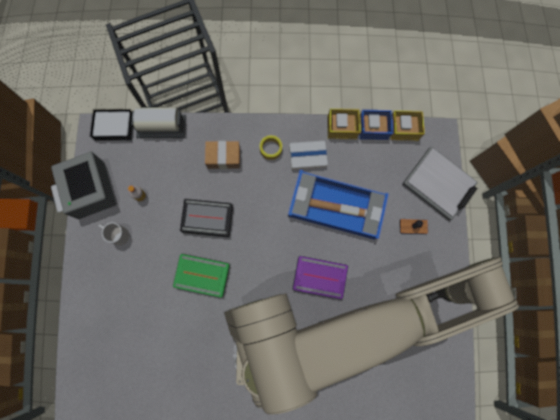

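View pics/scene0.png

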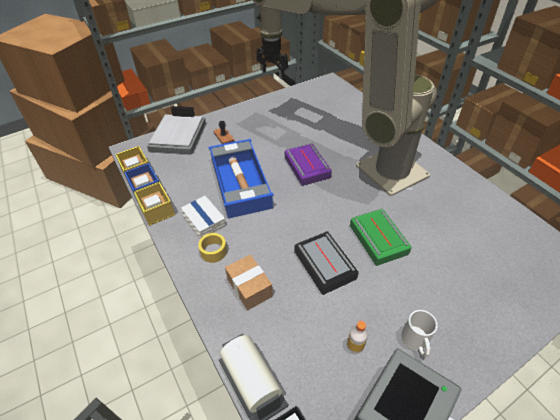

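Top picture: the blue tote with the tube is at about (338,205), tube from (311,203) to (366,211). There are three scanner-like boxes: black at (207,217), green at (202,275) and purple at (321,277). The black one fits the description. The one tote with grey end covers is the target; the trays at (343–408,123) are something else. I'll confirm with an enlarged crop.

```bash
python3 - <<'E'
from h import *
s=load('top0');im=s['image']
a=cv2.resize(im[165:245,280:395],None,fx=5,fy=5,interpolation=cv2.INTER_CUBIC)
b=cv2.resize(im[190:245,170:245],None,fx=5,fy=5,interpolation=cv2.INTER_CUBIC)
c=np.zeros((400,10+575,3),np.uint8);c[:,:575]=a
cv2.imwrite('pics/crop1.png',np.hstack([a, np.vstack([b[:275,:225],np.zeros((125,225,3),np.uint8)])]))
# scanner red line
h=im[195:240,175:240].astype(int); m=(h[...,2]-h[...,1]>40)&(h[...,2]-h[...,0]>40)
y,x=np.nonzero(m); p=at(s,np.c_[x+175,y+195],46); c=p.mean(0); v=np.linalg.svd(p-c)[2][0]
print('line',len(x),c,np.degrees(np.arctan2(v[1],v[0])),p[x.argmin()],p[x.argmax()])
# blue rim of tote by colour
h=im.astype(int); m=((h[...,0]-h[...,2]>60)).astype(np.uint8); m[:165]=0; m[245:]=0; m[:,:280]=0;m[:,395:]=0
y,x=np.nonzero(m);(q)=cv2.boxPoints(cv2.minAreaRect(np.c_[x,y].astype(np.float32))); print(q,at(s,q,70))
E
```

```text
line 15 [508.06673014 248.46121763  46.        ] 85.32333511623898 [511.65910706 293.22569826  46.        ] [501.47718984 175.15907601  46.        ]
[[287.7617  214.42065]
 [299.43088 169.33505]
 [389.69034 192.69632]
 [378.02115 237.78192]] [[ 513.4296364   -75.51335812   70.        ]
 [ 688.76801099 -119.83042899   70.        ]
 [ 601.90074546 -464.69656179   70.        ]
 [ 428.50079082 -412.35594568   70.        ]]
```

View pics/crop1.png

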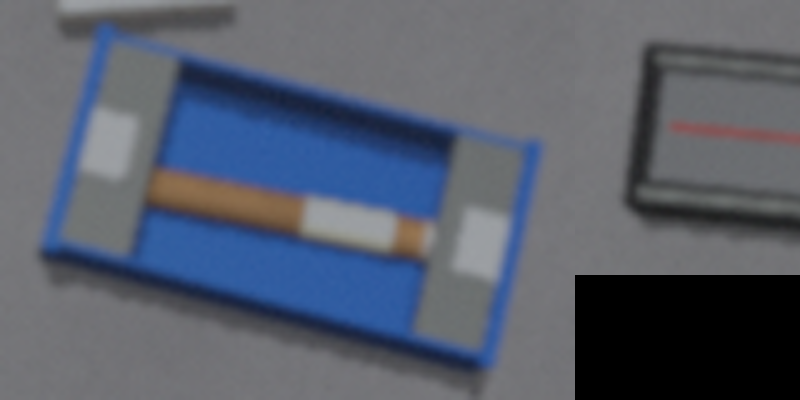

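The crop confirms the targets: the blue tote's rim corners in the full image are near (301,171), (387,193), (377,238) and (289,215). The white cap is at the right under the right-hand cover edge, and the scanner with the red line is black. Next I fit the poses.

```bash
python3 - <<'E'
from h import *
from scipy.optimize import least_squares
s=load('top0')
c,_=ray(s,[[0,0]]);print('cam',c)
f=lambda pts:(np.array(pts)+.5)/5-.5+np.array([280,165])
px=f([(105,28),(537,140),(487,365),(45,252)])
def fit(L,W,z,px,x0):
    def P(q):
        a=q[2];R=np.array([[np.cos(a),-np.sin(a)],[np.sin(a),np.cos(a)]])
        o=np.array([(L,W),(-L,W),(-L,-W),(L,-W)])/2
        return np.c_[o@R.T+q[:2],np.full(4,z)]
    r=least_squares(lambda q:(proj(s,P(q))-px).ravel(),x0);print(r.x[:2],np.degrees(r.x[2]),np.abs(r.fun).max());return r.x
t=fit(350,170,70,px,[560,-270,1.32])
w=at(s,f([(150,186),(430,240),(302,214),(395,232)]),20);print(w, np.degrees(np.arctan2(*(w[0]-w[1])[1::-1])))
# express in tote frame
a=t[2];R=np.array([[np.cos(a),np.sin(a)],[-np.sin(a),np.cos(a)]]);print((w[:,:2]-t[:2])@R.T)
# scanner crop for corner finding: black threshold
im=s['image'].max(2)[190:245,170:245]; m=(im<60).astype(np.uint8)
n,l,st,_=cv2.connectedComponentsWithStats(m);k=1+st[1:,4].argmax();y,x=np.nonzero(l==k)
q=cv2.boxPoints(cv2.minAreaRect(np.c_[x+170,y+190].astype(np.float32)));print(q);w=at(s,q,46);print(w,w.mean(0),[np.linalg.norm(w[i]-w[i-1]) for i in range(4)])
cv2.imwrite('pics/sc.png',cv2.resize(s['image'][190:245,170:245],None,fx=8,fy=8,interpolation=cv2.INTER_CUBIC))
E
```

```text
cam [ 2.20536520e+02 -1.07435710e+00  1.60514106e+03]
[ 560.83622641 -267.45436254] 75.29321419086921 45.34066345743415
[[ 573.63933254 -162.52436738   20.        ]
 [ 533.42164034 -380.44814633   20.        ]
 [ 552.85590836 -280.5880119    20.        ]
 [ 539.4450251  -353.10362014   20.        ]] 79.54374964058137
[[ 104.74260293   14.25519347]
 [-116.2516562    -2.16959351]
 [ -14.729344      4.38459201]
 [ -88.27382803   -1.05361504]]
[[180.12569 233.05443]
 [183.015   199.82741]
 [232.85551 204.16136]
 [229.9662  237.38838]]
[[442.22824703 327.49912421  46.        ]
 [570.21859775 322.8407504   46.        ]
 [555.34030534 131.81338955  46.        ]
 [428.20813402 139.2924654   46.        ]] [498.99882103 230.36143239  46.        ] [np.float64(188.72813777014161), np.float64(128.07509642761377), np.float64(191.60588763760464), np.float64(127.35197508884436)]
```

View pics/sc.png

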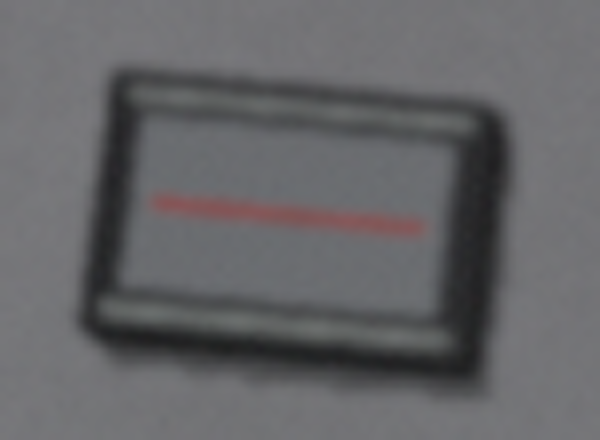

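The scanner crop shows the red line from about (150,203) to (425,228), with the grey glass centred at (288,217).

```bash
python3 - <<'E'
from h import *
from scipy.optimize import least_squares
s=load('top0')
g=(np.array([(150,203),(425,228),(288,217)])+.5)/8-.5+np.array([170,190])
w=at(s,g,46);print('scanner',w,(w[0]+w[1])/2,np.degrees(np.arctan2(*(w[0]-w[1])[1::-1])))
h=s['image'].astype(int);y,x=np.mgrid[205:230,185:228];sub=h[205:230,185:228]
rd=sub[...,2]-sub[...,:2].max(2);m=rd>12;p=at(s,np.c_[x[m],y[m]],46)[:,:2];wt=rd[m];c=(p*wt[:,None]).sum(0)/wt.sum()
v=np.linalg.svd((p-c)*np.sqrt(wt)[:,None])[2][0];print('red',m.sum(),c,np.degrees(np.arctan2(v[1],v[0])), (p.min(0)+p.max(0))/2)
f=lambda pts:(np.array(pts)+.5)/5-.5+np.array([280,165])
px=f([(105,28),(537,140),(487,358),(48,250)])
def P(q):
    a=q[2];R=np.array([[np.cos(a),-np.sin(a)],[np.sin(a),np.cos(a)]])
    o=np.array([(1,-1),(-1,-1),(-1,1),(1,1)])*[175,85]
    return np.c_[o@R.T+q[:2],np.full(4,70)]
r_=least_squares(lambda q:(proj(s,P(q))-px).ravel(),[560,-270,1.32]);t=r_.x;print('tote',t[:2],np.degrees(t[2]),r_.fun.round(1))
E
```

```text
scanner [[511.82651    299.67014291  46.        ]
 [501.31001163 168.77409341  46.        ]
 [505.8462743  233.78432267  46.        ]] [506.56826082 234.22211816  46.        ] 85.40658786529495
red 99 [506.71636065 235.062697  ] 84.91596317724212 [506.59983613 234.23860961]
tote [ 558.6878269  -267.03538466] 76.07281503275014 [-1.7  0.5  0.8  0.8  2.   0.1 -1.1 -1.5]
```

>>> move_arm(
  motion="3 3.5 1 0 0 7; 6 7 2 0 0 14; 9 10 2 0 0 21; 12 13 2 0 0 28; 15 16 2 0 0 35; 18 19 2 0 0 42; 21 22 2 0 0 48; 25 25 2 0 0 54; 28 27.5 2 0 0 56; 28 27.5 2 0 0 56",
  fingers=8.5,
)

```text
time: 0.93
tool_pos: [517.9, -273.2, 250.8]
tcp_rot: [-90.0, 0.1, -100.6]
ft_force: [1.1, -1.4, 0.5]
finger_gap: 84.8
```

```bash
python3 - <<'E'
from h import *
s=snap('wrist','w1'); print(np.round(s['world_to_cam'],2),ray(s,[[0,0]])[0])
E
```

```text
[[ 9.8000e-01 -1.8000e-01  0.0000e+00 -5.5829e+02]
 [-1.8000e-01 -9.4000e-01  2.8000e-01 -2.0701e+02]
 [-5.0000e-02 -2.8000e-01 -9.6000e-01  3.4807e+02]
 [ 0.0000e+00  0.0000e+00  0.0000e+00  1.0000e+00]] [ 530.00385329 -202.31593357  392.24721328]
```

View pics/w1.png

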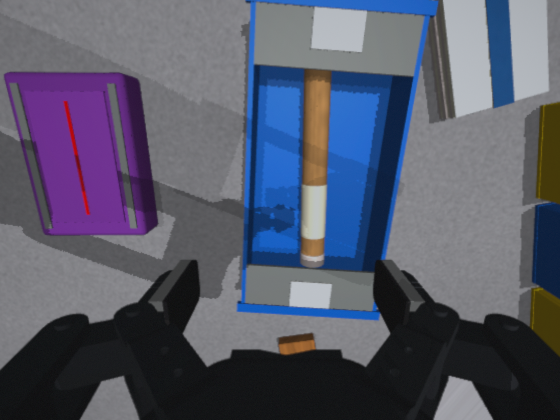

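The wrist picture shows the tube from (317,72) to its white cap at about (312,264), and cover edges at (253,65)–(413,77) and (246,265)–(378,271). The tote's inner side walls are visible.

```bash
python3 - <<'E'
from h import *
s=load('w1')
tu=at(s,[(304.5,80),(330,80),(301,230),(325.5,230),(312.5,266)],20); print(tu)
a=(tu[0]+tu[1])/2;b=(tu[2]+tu[3])/2;d=(a-b)/np.linalg.norm(a-b);print('mid',a,b,np.degrees(np.arctan2(d[1],d[0])))
e=at(s,[(253,65),(413,77),(246,265),(378,271)],70);print('opening',e,e.mean(0),np.linalg.norm(e[:2].mean(0)-e[2:].mean(0)))
u=e[:2].mean(0)-e[2:].mean(0);print(np.degrees(np.arctan2(u[1],u[0])))
o=e.mean(0);u/=np.linalg.norm(u);print('white end x in tote',(tu[4]-o)@u)
W=tu[4]; print('tube mid est',W+d*130, b+d*((W-b)@d+130))
E
```

```text
[[ 560.02126256 -158.71132868   20.        ]
 [ 589.02349566 -164.18925035   20.        ]
 [ 524.58541447 -339.8662469    20.        ]
 [ 556.73337915 -345.89992707   20.        ]
 [ 531.19370767 -394.99739854   20.        ]]
mid [ 574.52237911 -161.45028951   20.        ] [ 540.65939681 -342.88308699   20.        ] 79.42784165207132
opening [[ 508.20992101 -141.74556418   70.        ]
 [ 662.75375604 -182.08854802   70.        ]
 [ 452.97332061 -353.09951182   70.        ]
 [ 607.44449272 -390.13467068   70.        ]] [ 557.8453726  -266.76707367   70.        ] 216.86217222231662
75.23377081490061
white end x in tote -130.7882283053055
tube mid est [ 555.04528771 -267.2041979    20.        ] [ 554.79304388 -267.1571186    20.        ]
```

>>> move_arm(
  motion="3.7 0.6 -3 0 0 0; 3.7 0.6 -7 0 0 0; 3.7 0.6 -11 0 0 0; 3.7 0.6 -15 0 0 0; 3.7 0.6 -19 0 0 0; 3.7 0.6 -22 0 0 0; 3.7 0.6 -23.5 0 0 0; 3.7 0.6 -24.1 0 0 0; 3.7 0.6 -24.1 0 0 0",
)

```text
time: 1.73
tool_pos: [551.6, -270.9, 8.9]
tcp_rot: [-90.1, 0.0, -100.9]
ft_force: [0.5, -0.4, -0.6]
finger_gap: 85.1
```

>>> move_arm(
  motion="0.3 0.2 -0.2 0 0 0; 0.3 0.2 -0.2 0 0 0; 0.3 0.2 -0.2 0 0 0; 0.3 0.2 -0.2 0 0 0; 0.3 0.2 -0.2 0 0 0; 0.3 0.2 -0.2 0 0 0; 0.3 0.2 -0.2 0 0 0; 0.3 0.2 -0.2 0 0 0",
  fingers=0,
  squeeze=80,
)

```text
time: 2.4
tool_pos: [555.5, -269.2, 8.8]
tcp_rot: [-90.0, -0.0, -100.9]
ft_force: [-1.0, 0.2, 4.0]
finger_gap: 29.7
```

>>> move_arm(
  motion="0 0 0 0 0 0; 0 0 0 0 0 0; 0 0 -0.3 0 0 0; 0 0 -0.5 0 0 0; 0 0 -0.5 0 0 0",
  fingers=5,
)

```text
time: 2.82
tool_pos: [554.6, -268.6, 2.3]
tcp_rot: [-90.1, 0.0, -100.9]
ft_force: [0.4, 0.2, -0.7]
finger_gap: 49.9
```

>>> move_arm(
  motion="0 0 0 0 0 0; 0 0 0 0 0 0; 0 0 0 0 0 0; 0 0 0 0 0 0; 0 0 0 0 0 0; 0 0 0 0 0 0",
  fingers=0,
  squeeze=80,
)

```text
time: 3.32
tool_pos: [555.7, -269.2, 3.8]
tcp_rot: [-89.9, -0.0, -100.9]
ft_force: [0.1, 0.5, 6.2]
finger_gap: 30.0
```

>>> move_arm(
  motion="0 0 0.5 0 0 0; -0.1 -0.8 0.6 0 0 0; -0.3 -1.6 0.6 0 0 0; -0.45 -2.5 0.6 0 0 0; -0.6 -3.4 0.6 0 0 0; -0.6 -3.4 0.6 0 0 0; -0.6 -3.4 0.6 0 0 0",
)

```text
time: 3.9
tool_pos: [548.8, -303.8, 9.0]
tcp_rot: [-90.0, 0.0, -101.0]
ft_force: [-0.1, -0.5, -2.1]
finger_gap: 29.7
```

>>> move_arm(
  motion="0 0.1 0.7 2.95 -0.55 0; 0.05 0.2 1.3 5.9 -1.1 0; 0.05 0.3 2.0 8.85 -1.65 0; 0.1 0.4 2.75 11.8 -2.2 0; 0.1 0.5 3.4 14.75 -2.75 0; 0.1 0.6 4.1 17.7 -3.3 0; 0.15 0.7 4.8 20.65 -3.85 0; 0.15 0.75 5.4 23.6 -4.4 0; 0.15 0.75 5.4 23.6 -4.4 0; 0.15 0.75 5.4 23.6 -4.4 0",
)

```text
time: 4.73
tool_pos: [550.5, -296.1, 62.8]
tcp_rot: [-90.2, 23.9, -101.0]
ft_force: [0.1, 0.6, -1.7]
finger_gap: 30.0
```

>>> move_arm(
  motion="0.17 0.9 0.4 0 0 0; 0.4 2.0 0.9 0 0 0; 0.7 3.6 1.6 0 0 0; 1.0 5.4 2.45 0 0 0; 1.35 7.2 3.25 0 0 0; 1.5 8.1 3.7 0 0 0; 1.5 8.1 3.7 0 0 0; 1.5 8.1 3.7 0 0 0",
)

```text
time: 5.4
tool_pos: [566.1, -213.6, 100.8]
tcp_rot: [-90.1, 23.9, -100.8]
ft_force: [0.2, 0.3, -2.3]
finger_gap: 29.8
```

```bash
python3 - <<'E'
from h import *
s=snap('scene','s2');t=snap('wrist','w2')
a=cv2.resize(s['image'][90:260,180:400],None,fx=2,fy=2)
b=np.zeros((340,360,3),np.uint8);b[:270]=cv2.resize(t['image'],(360,270))
cv2.imwrite('pics/c2.png',np.hstack([a,b]))
q=readout.sense();print(q['ft_force'],q['tool_pos'],q['joint_pos'])
E
```

```text
[ 0.07306962  0.06013411 -2.4025885 ] [ 565.46013205 -214.744265     99.92268896] [-38.33584782  21.8908076   85.85411009  21.16749891  84.38210488
 -31.77306839]
```

View pics/c2.png

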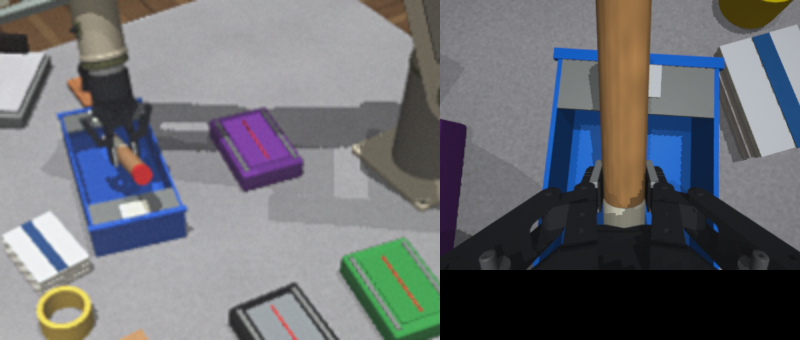

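The scene shows the tube held with its red end raised (red cap at crop (141,175)), drawn clear of the covers. Next I raise and level it.

>>> move_arm(
  motion="0 0 3 0 0 0; 0 0 6.5 0 0 0; 0 0 10 0 0 0; -0.5 2 12 -5.9 1.1 0; -1 5 13 -11.8 2.2 0; -1.5 9 13 -17.7 3.3 0; -2 12.5 13 -23.6 4.4 0; -2.5 16 13 -23.6 4.4 0; -3 20 13 -23.6 4.4 0; -3.5 23.5 13 -23.6 4.4 0",
)

```text
time: 6.33
tool_pos: [530.0, 22.5, 229.9]
tcp_rot: [-90.0, 0.0, -100.9]
ft_force: [0.4, 0.0, -1.9]
finger_gap: 29.7
```

>>> move_arm(
  motion="-0.3 3 0 0 0 0; -0.6 6.5 0 0 0 1; -0.9 10 0 0 0 2; -1.2 13.5 0 0 0 3; -1.5 16.5 -1 0 0 4; -2 19 -2 0 0 5; -2.3 21 -3 0 0 6; -2.3 21 -3 0 0 6; -2.3 21 -3 0 0 6",
)

```text
time: 7.08
tool_pos: [507.1, 230.5, 198.8]
tcp_rot: [-90.1, -0.1, -94.9]
ft_force: [-0.5, -0.5, -1.4]
finger_gap: 29.9
```

>>> move_arm(
  motion="0 0.2 -2 0 0 0; 0 0.3 -4 0 0 0; 0 0.4 -6 0 0 0; 0 0.4 -7.3 0 0 0; 0 0.4 -7.8 0 0 0; 0 0.4 -7.8 0 0 0; 0 0.4 -7.8 0 0 0",
)

```text
time: 7.67
tool_pos: [508.4, 234.0, 123.1]
tcp_rot: [-90.0, 0.0, -95.0]
ft_force: [-0.8, 0.4, -1.6]
finger_gap: 29.7
```

```bash
python3 - <<'E'
from h import *
s=snap('scene','s3');t=snap('top','t3');w=snap('wrist','w3')
a=cv2.resize(s['image'][190:330,230:430],(400,280),interpolation=cv2.INTER_CUBIC)
b=cv2.resize(t['image'][180:250,160:260],(400,280),interpolation=cv2.INTER_CUBIC)
c=cv2.resize(w['image'],(400,300))
o=np.zeros((580,800,3),np.uint8);o[:280,:400]=a;o[:280,400:]=b;o[280:,:400]=c
cv2.imwrite('pics/c3.png',o)
q=readout.sense();print(q['ft_force'],q['tool_pos'],q['tcp_rot'],q['wrist_torque'])
E
```

```text
[-0.70392426  0.02924099 -1.68193779] [508.8245722  234.67423201 123.96540447] [-8.98635440e+01  5.80450586e-02 -9.49369506e+01] [-0.01238159 -0.05507119 -0.03392795]
```

View pics/c3.png

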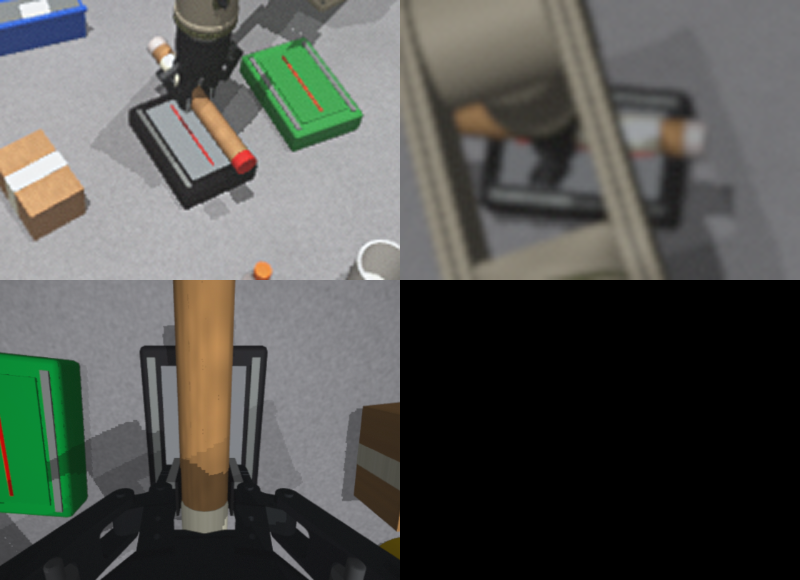

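Crops: the tube is over the black scanner, red cap at scene pixel (352,270), white cap at scene (308,212) and top (234,214). In the wrist view it sits centred between the scanner's edges.

```bash
python3 - <<'E'
from h import *
s,t=load('s3'),load('t3')
a=np.radians(85.1);d=np.array([np.cos(a),np.sin(a),0])
# segment red cap
h=s['image'].astype(int)[250:290,335:370];m=(h[...,2]-h[...,:2].max(2))>70;y,x=np.nonzero(m)
print('red blob',x.min()+335,x.max()+335,y.min()+250,y.max()+250,(x.mean()+335,y.mean()+250))
for z in (134,138,142):
  M=np.array([508,234,z])
  f=lambda im,e:(lambda q:(q.min(0).round(1),q.max(0).round(1)))(proj(im,[M+d*e+16*np.cos(k)*np.array([d[1],-d[0],0])+[0,0,16*np.sin(k)] for k in np.linspace(0,6.28,40)]))
  print(z,'scene red face',f(s,130),'white face',f(s,-130),'top white',f(t,-130))
h=s['image'][198:235,298:325];cv2.imwrite('pics/e.png',h)
h=t['image'].astype(int)[200:230,215:245].min(2);print(h[8:20,10:26])
h=s['image'].astype(int)[203:225,298:325].min(2);print(h)
E
```

```text
red blob 335 357 265 276 (np.float64(350.43), np.float64(270.25))
134 scene red face (array([346.4, 267.7]), array([356. , 275.4])) white face (array([302.1, 207.5]), array([310.8, 215.1])) top white (array([237.5, 210.6]), array([238.7, 219.5]))
138 scene red face (array([346.5, 266.9]), array([356.1, 274.6])) white face (array([302.1, 206.7]), array([310.9, 214.2])) top white (array([237.5, 210.4]), array([238.6, 219.3]))
142 scene red face (array([346.7, 266. ]), array([356.3, 273.8])) white face (array([302.2, 205.8]), array([310.9, 213.4])) top white (array([237.4, 210.2]), array([238.5, 219.1]))
[[ 92  76  56  46  41  39  36  43  65  87 100 103 103 103 105 104]
 [ 96  77  59  47  45  46  56  67  79  91 103 105 103 103 103 103]
 [ 98  74  61  56  55  66  86 100 108 111 110 107 104 103 103 102]
 [100  76  68  65  65  80 107 126 133 131 124 113 104 101 102 102]
 [ 98  78  74  71  72  89 118 142 147 144 133 115 104 102 103 102]
 [ 93  74  76  75  74  96 128 148 154 151 135 114 102 104 103 103]
 [ 79  70  74  74  77  98 129 149 154 150 133 110 100 103 102 103]
 [ 67  62  71  71  75 
[... 2100 characters left out ...]
  39  40  37  39  44]
 [173 175 170 170 172 173 176 178 164 120  75  75 121 220 240 241 241 246
  232 123  43  36  40  39  41  49  38]
 [171 169 172 166 168 165 168 175 177 161  87  68 157 234 241 239 242 247
  177  67  39  36  43  39  42  43  40]
 [171 171 166 169 168 168 169 171 178 169 113  83 171 221 237 240 244 251
  140  54  64  54  42  39  43  43  41]
 [176 173 170 170 170 168 168 172 177 177 161 136 161 202 228 240 246 254
  138  82  84  62  47  44  42  45  42]
 [174 173 171 174 169 171 173 173 173 176 179 164 140 171 202 225 227 204
  117  94  82  54  49  39  41  36  39]
 [172 172 173 170 171 171 169 173 172 179 174 137  88 120 175 176 148 124
   96  97  61  45  45  41  42  39  40]]
```

Both views agree that the tube sits about 8 mm too far towards its red end (+y), so I correct that and re-check.

>>> move_arm(
  motion="-0.1 -0.4 -0.2 0 0 0; -0.25 -0.8 -0.3 0 0 0; -0.25 -0.8 -0.3 0 0 0; -0.25 -0.8 -0.3 0 0 0; -0.25 -0.8 -0.3 0 0 0",
)

```text
time: 8.23
tool_pos: [505.2, 226.5, 119.4]
tcp_rot: [-90.0, 0.0, -94.9]
ft_force: [0.3, 0.1, -1.1]
finger_gap: 30.1
```

```bash
python3 - <<'E'
from h import *
s,t=snap('scene','s4'),snap('top','t4')
q=readout.sense();print(q['tool_pos'],q['ft_force'],q['tcp_rot'])
a=np.radians(85.1);d=np.array([np.cos(a),np.sin(a),0]);M=np.array([506.6,234.2,136])
F=lambda im,e:proj(im,[M+d*e+16*np.cos(k)*np.array([d[1],-d[0],0])+[0,0,16*np.sin(k)] for k in np.linspace(0,6.28,60)])
o=[]
for im,(y0,y1,x0,x1) in((s,(190,290,290,390)),(t,(180,240,170,250))):
  A=cv2.resize(im['image'][y0:y1,x0:x1],None,fx=5 if im is t else 4,fy=5 if im is t else 4,interpolation=cv2.INTER_CUBIC);k=5 if im is t else 4
  for e in(-130,130):
    cv2.polylines(A,[np.int32(((F(im,e)-[x0,y0])+.5)*k*16)],True,(255,255,0),1,cv2.LINE_AA,4)
  G=[[506.6-87*d[0]*0+u*d[0],234.2+u*d[1],46] for u in(-95,95)]
  o.append(A)
o[1]=np.vstack([o[1],np.zeros((100,400,3),np.uint8)])
cv2.imwrite('pics/c4.png',np.hstack(o))
E
```

```text
[505.25337187 226.60820652 119.39623157] [-0.01104328  0.17044151 -2.19880918] [-8.99920602e+01  7.10541418e-03 -9.49185934e+01]
```

View pics/c4.png

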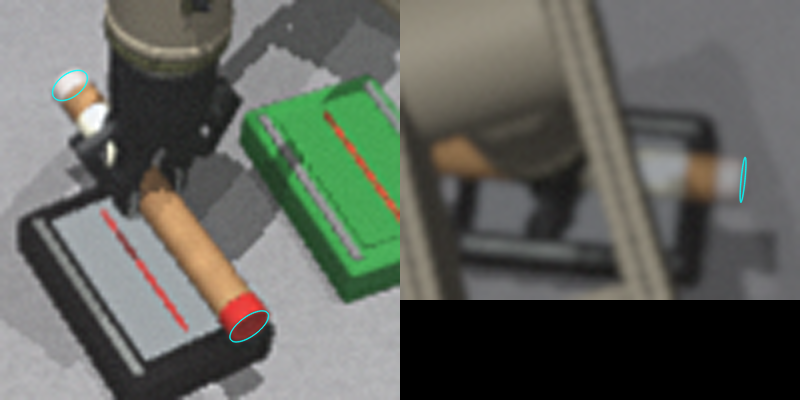

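The predicted end-face outlines for the target pose match both caps in the scene view and the white cap in the top view. I hand in.

```bash
python3 - <<'E'
from h import *
q=readout.sense();print(q['time'],q['tool_pos'],q['finger_gap']);print(r.hand_in())
E
```

```text
8.3333 [505.25337187 226.60820652 119.39623157] 29.633160756652757
the job is handed in; nothing more can be done
None
```

I took the tube out of the tote and handed the job in at about 8.3 s, with the tube still in the gripper over the black scanner. I gripped it at its middle, slid it about 34 mm towards its white end, tilted the red end up 24° and drew it out red end first. It was then levelled and moved to the scanner.

**Last checks:**
- **Position:** the target pose is level, along the red line (about 85°), centred over the glass with the middle 90 mm above it. Its projected end faces matched both caps in the scene picture and the white cap in the top picture. I judge the match good to a few millimetres.
- **Contact:** the force at the end, about 2 N, was only the tube's weight, so it was touching nothing. Nothing but the tube was moved.

**Disagreements:**
- The first check over the scanner showed the tube about 8 mm too far towards its red end, so I corrected that before handing in.
- The gripper read about 30 mm open on the 32 mm tube. I regripped lower and got the same reading, so I took it as give in the pads or tube. The grip held.
- In the top picture the tube looked up to half a pixel (about 2 mm) off to one side of the line. I left that as it was.

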